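# Unload heel lifts from the clamp jig onto the drying rack with a spatula

## Task

Slide the red jaw of the clamp jig open by its black handle, then use the spatula from the cork mat to lift every leather heel lift out of the jig and lay each flat in a bay of its own on the wooden drying rack; the lifts are freshly cemented, so never touch them with the fingers. When they are all on the rack, lay the spatula back with its blade flat in the middle of the cork mat and slide the empty jig's jaw fully shut. Leave the other things on the bench alone.

Things in the scene. Friction and masses are not known exactly. Their poses are not given: they have to be found in the camera images.
- jig: Fixed metal clamp jig, 140 (x) x 270 (y) mm. Origin: centre of its underside; +x away from the robot, towards the jaw. Stations at y = 88, 0, -88 mm, x = 0: a lift rests on two slats (tops at z = 28 mm) beside an open channel, 50 mm wide, z = 8 to 28 mm, into which a blade slides along +x under the lift. On the slats 6 mm high stops hold the lift's near edge; 6 mm high ribs stand 5 mm beside it.
- jaw (a joint): Position of the jig's red jaw, as wide as the jig, in m: 0 shut (starts within 3 mm of that), 0.040 fully open, sliding along the jig's +x, away from the robot. Its lip covers the far 15 mm of the lifts, just above them: a lift can be raised only with the jaw open (0.03 or more). It stays where it is left and slides at about 3 N.
- jaw_handle (a point): Point to grip on the jaw's upright black handle (18 mm thick in the jig's x, 60 mm wide in its y, its top 15 mm above this point, which is 75 mm above the bench; the red jaw below it is 46 mm high). It moves with the jaw.
- rack: Fixed wooden drying rack of slats along its x, 130 (x) x 275 (y) mm, slat tops 28 mm above the bench. Origin: centre of its underside, +x away from the robot. Two crossbars 8 mm high lie under the slats.
- bay_0 (a point): Centre of the rack's left bay (rack y = +90 mm) at the height of the slat tops; axes as the rack's. A bay is two slats, each 16 mm wide and 130 mm long, with an open channel between them, 50 mm wide and 20 mm deep above the crossbars, open at both ends. A lift lies across both slats, its x along them.
- bay_1 (a point): Centre of the rack's middle bay (y = 0 of the rack), as bay_0.
- bay_2 (a point): Centre of the rack's right bay (y = -90 mm of the rack), as bay_0.
- mat: Fixed cork mat for the spatula, 130 (x) x 90 (y) x 3 mm; origin: centre of its underside.
- spatula: Loose spatula, 0.2 kg. Origin: centre of the blade's underside. Steel blade 110 (x) x 40 (y) x 3 mm; +x points to its free end. At its back a neck (x = -69 to -53 mm) rises to a dark wooden handle parallel to the blade: x = -150 to -50 mm, 18 mm wide in y, z = 38 to 68 mm. Grip it from above at x = -95, z = 52 mm, fingers closing along its y. It rests by itself on its blade.
- lift_0: Loose leatherboard heel lift (glued stack), D-shaped, 90 (x) x 72 (y) x 10 mm, about 0.08 kg; may be absent. Origin: centre of its underside; the round end is at +x, the straight edge at -x. Starts in the jig station at y = 88 mm, its axes along the jig's, under the jaw's lip.
- lift_1: Loose leatherboard heel lift (glued stack), D-shaped, 90 (x) x 72 (y) x 10 mm, about 0.08 kg; may be absent. Origin: centre of its underside; the round end is at +x, the straight edge at -x. Starts in the jig station at y = 0 mm, its axes along the jig's, under the jaw's lip.
- lift_2: Loose leatherboard heel lift (glued stack), D-shaped, 90 (x) x 72 (y) x 10 mm, about 0.08 kg; may be absent. Origin: centre of its underside; the round end is at +x, the straight edge at -x. Starts in the jig station at y = -88 mm, its axes along the jig's, under the jaw's lip.
- glue_bottle: Bystander, to be left alone: white glue bottle 60 mm across, 170 mm tall.
- jar: Bystander, to be left alone: open glass jar 66 mm across, 60 mm tall.
- phone: Bystander, to be left alone: phone 150 x 72 x 8 mm.
- hammer: Bystander, to be left alone: hammer lying on the bench.
- brush: Bystander, to be left alone: brush lying on the bench.
- polish_tin: Bystander, to be left alone: flat green polish tin 70 mm across, 30 mm high.
- awl: Bystander, to be left alone: screwdriver-like awl lying on the bench.
Things that resemble listed ones, but are neither listed nor needed, are in the scene too. What is shaped like the spatula but blue or green is not meant.

How it is judged:
On the way, in this order (a step that is already met when the one before it is completed fails the run):
1. the jaw is slid open (at least 30 mm) (value of joint jaw above 0.03 m), for 0.2 s.
2. every lift lies flat in a bay of the rack, off the spatula (((x of lift_0 in the frame of bay_0 between -0.028 and 0.028 m and y of lift_0 in the frame of bay_0 between -0.013 and 0.013 m and z of lift_0 in the frame of bay_0 between -0.005 and 0.005 m) or (x of lift_0 in the frame of bay_1 between -0.028 and 0.028 m and y of lift_0 in the frame of bay_1 between -0.013 and 0.013 m and z of lift_0 in the frame of bay_1 between -0.005 and 0.005 m) or (x of lift_0 in the frame of bay_2 between -0.028 and 0.028 m and y of lift_0 in the frame of bay_2 between -0.013 and 0.013 m and z of lift_0 in the frame of bay_2 between -0.005 and 0.005 m)) and angle between each of lift_0, lift_1, lift_2's own z axis and vertical below 0.08 rad and linear speed of each of lift_0, lift_1, lift_2 below 0.02 m/s and contact force between each of lift_0, lift_1, lift_2 and spatula below 0.05 N and ((x of lift_1 in the frame of bay_0 between -0.028 and 0.028 m and y of lift_1 in the frame of bay_0 between -0.013 and 0.013 m and z of lift_1 in the frame of bay_0 between -0.005 and 0.005 m) or (x of lift_1 in the frame of bay_1 between -0.028 and 0.028 m and y of lift_1 in the frame of bay_1 between -0.013 and 0.013 m and z of lift_1 in the frame of bay_1 between -0.005 and 0.005 m) or (x of lift_1 in the frame of bay_2 between -0.028 and 0.028 m and y of lift_1 in the frame of bay_2 between -0.013 and 0.013 m and z of lift_1 in the frame of bay_2 between -0.005 and 0.005 m)) and ((x of lift_2 in the frame of bay_0 between -0.028 and 0.028 m and y of lift_2 in the frame of bay_0 between -0.013 and 0.013 m and z of lift_2 in the frame of bay_0 between -0.005 and 0.005 m) or (x of lift_2 in the frame of bay_1 between -0.028 and 0.028 m and y of lift_2 in the frame of bay_1 between -0.013 and 0.013 m and z of lift_2 in the frame of bay_1 between -0.005 and 0.005 m) or (x of lift_2 in the frame of bay_2 between -0.028 and 0.028 m and y of lift_2 in the frame of bay_2 between -0.013 and 0.013 m and z of lift_2 in the frame of bay_2 between -0.005 and 0.005 m))), for 0.2 s.
At the end, for the whole second after the job is handed in: Each lift lies flat and at rest on both slats of a bay of its own on the rack, its centre within 28 mm of the bay's along the slats and 13 mm across; the spatula lies at rest, released, blade down, its blade's centre within 40 mm of the mat's centre; the jaw is shut to within 5 mm (all of step 2 and horizontal distance between spatula and mat below 0.04 m and angle between spatula's own z axis and vertical below 0.1 rad and linear speed of spatula below 0.02 m/s and height (world z) of spatula between 0 and 0.01 m and value of joint jaw below 0.005 m and contact force between the fingers and spatula below 0.05 N); the robot touches nothing.
It fails at once if the fingers touch a heel lift (contact force between the fingers and lift_0 above 0.5 N or contact force between the fingers and lift_1 above 0.5 N or contact force between the fingers and lift_2 above 0.5 N).
It fails at once if a bystander is disturbed (moved 30 mm) (distance of any of glue_bottle, jar, phone, hammer, brush, polish_tin, awl from where it was at the start of the episode above 0.03 m).
Of lift_0, lift_1, lift_2 only 2 to 3 are there at a start; the rules pass over those that are not, and their reading is None.
At some moment in a run one of spatula may be knocked a few centimetres aside while the robot is not near it.
It also fails if it takes over 210 s, if anything falls off the work surface, if the arm or the gripper's body presses on something with over 40 N, if the wrist force passes 120 N, or if a joint passes its speed limit or range.

## Robot

A 7-joint arm with a two-finger parallel gripper is mounted at the origin on the work surface. World frame = base frame: x ahead of the robot, y to its left, z up, the work surface at z = 0. Lengths are in m, angles in rad, forces in N, time in s.
With the tool pointing down it reaches from about 0.4 to 0.85 m from the base axis. Payload 10.4 kg.
Tool frame: the origin (TCP) lies between the finger pads; the fingertips stand 22 mm ahead of it and the grasp point (between the pads) lies 3 mm ahead of it (r.nose_length is the distance from the TCP to the fingertips, in m); z points along the fingers, y is the line along which they close (so a half turn about z gives the same grasp; the last joint's range is limited). The gripper opens to 87 mm and grips with 3 to 60 N. Pads are 19 mm wide; open, the fingers measure 117 mm over their backs; the gripper's body (75 mm by 190 mm) begins 51 mm behind the grasp point.
Start: joints at [1.296, 0.332, -0.065, 1.46, 0.022, 1.35, -0.088], TCP at [0.156, -0.605, 0.245] pointing down, gripper open.
Joint ranges: [-2.6, 2.6], [-0.5, 2.12], [-1.47, 1.34], [0.16, 2.42], [-1.27, 4.41], [0.06, 2.06], [-2.6, 2.6]. Speed limits (rad/s): [2.22, 2.22, 2.79, 2.79, 3.14, 3.14, 3.14].

## Interface

Orientations are given as a unit quaternion [x, y, z, w].
In Python, from bench import readout, cams, r gives the robot as it stands. The module is installed in compiled form; this text tells all that it offers.
- The arm moves only by the tool step_arm, never from a script. Its argument "deltas" is a list that holds one entry, the list of rows, each a list of 7 numbers: the turn, a rotation vector about the tool's x, y, z in rad, then the shift along the tool's x, y, z in m, then the opening in per cent of the stroke, from 0 (shut) to 100 (fully open). A call has 1 to 20 rows; each row is the pose to reach, as a shift and turn from the pose commanded when the call began, along the tool's axes at that moment; what a row does not reach only later rows make up. A row lasts 1/8 s, in which the tool goes at most 62.5 mm and 10.7 degrees, less where a joint would pass 70% of its speed; a pose out of reach is approached as far as the arm can. A call with a gripper value outside its range is refused whole. The fingers move at their own pace and stop on an object; "squeeze" is the grip in N (left out, the last holds). Time passes only in rows, so rows that repeat a pose let the fingers close. It gives the time, the measured TCP pose, the force, the opening and the grip force at its end, in the units of the state.
- readout.read_state(): the state, without advancing time (a new reading comes with each control period).
- cams.camera(name): name is "side" or "top"; returns a dict with "img" (420x560x3 uint8, red, green, blue), "fx", "fy", "cx", "cy" (pixels), "origin" and "rotation" of the camera in the world. Camera axes: x right, y up, looking along -z (the intrinsics and any distortion apply to the point x, -y, -z); pixel columns grow to the right and rows downward; lengths in m; the calibration is good to about 2 mm. A picture is of the moment at which its call begins. There is no depth.
- r.close_job(): hands the job in; it is judged then, once.
The state is a dict: "time": time; "joint_positions": joint angles; "joint_vel": joint speeds; "joint_torque": joint torques, N m; "ee_pos": TCP position; "eef_rot": TCP orientation; "ft_force": force on the tool from outside, world axes, zero at the start; "torque": the same for the moment, N m; "width": finger opening in m; "grip_force": force on a finger pad.
Only numpy, scipy, OpenCV 4.12 (cv2) and the standard library are available. Lean on these libraries where they do the work, as an engineer would, in place of code of your own. Each camera call takes 0.05 s, during which the arm holds its last target. There are 200 camera calls.

## Working session

There is one attempt and no reset: what is moved stays moved. The work goes in short steps, Python scripts to look and compute and a tool call to move; the robot and the scene stay as the last step left them, time stands still between calls to the robot, and variables do not carry over. Pictures are saved under pics/ and viewed, at most 15 in all, crops included, and the job is handed in when it is done.

Besides the shell and the picture viewer there is one more tool, called after "Call:" as a command line: name --argument value ..., lists and objects as JSON in quotes. step_arm: Moves the arm, as the interface text tells. Its arguments: {"type":"object","properties":{"deltas":{"type":"array"},"squeeze":{"type":"number"}},"required":["deltas"]}

```bash
mkdir -p pics; python3 - <<'E'
from bench import readout,cams,r
import cv2
print(readout.read_state())
for n in ("top","side"):
    c=cams.camera(n); cv2.imwrite(f"pics/{n}0.png",c["img"][:,:,::-1]); print(n,{k:v for k,v in c.items() if k!="img"})
E
```

```text
{'time': 0.0, 'joint_positions': array([ 1.29639567,  0.3328346 , -0.06469698,  1.4609604 ,  0.02160931,
        1.34994029, -0.0885204 ]), 'joint_vel': array([-7.49887208e-05,  7.18493750e-04, -4.96012462e-04,  1.47577886e-03,
       -1.66596423e-03,  4.32624771e-05,  1.18654329e-03]), 'joint_torque': array([-6.63790361e-04, -6.23241091e+01,  2.44569633e-02, -3.89901531e+01,
       -6.13125530e-02,  3.93992686e-02,  1.37219831e-04]), 'ee_pos': array([ 0.15561279, -0.60492767,  0.2437681 ]), 'eef_rot': array([ 9.92084746e-01,  1.25568041e-01, -1.30702602e-04, -7.11486597e-04]), 'ft_force': array([ 0.05313184,  0.43901997, -0.645341  ]), 'torque': array([ 0.04831407, -0.06239904, -0.00199517]), 'grip_force': 0.0, 'width': 0.08689397814342321}
top {'fx': 504.8166690380703, 'fy': 504.8166690380703, 'cx': 275.69227285338434, 'cy': 212.56773754301693, 'origin': array([0.32244475, 0.01096189, 1.70998292]), 'rotation': array([-0.01950971,  0.03149153,  0.71661965, -0.69647967])}
side {'fx': 393.3587936106438, 'fy': 393.3587936106438, 'cx': 281.39470709397193, 'cy': 205.6423161491817, 'origin': array([0.2887282 , 0.81648979, 0.89019126]), 'rotation': array([-0.03974607,  0.39025659,  0.91291097, -0.11275461])}
```

View pics/top0.png

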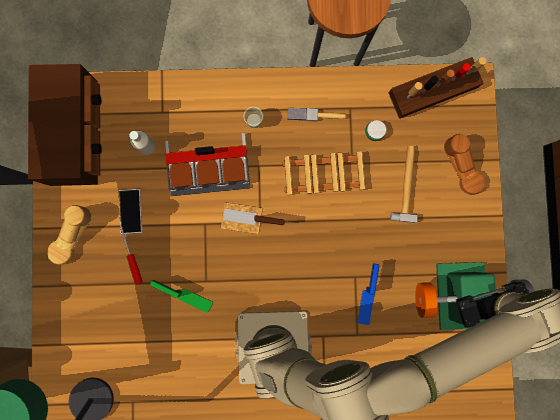

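View pics/side0.png

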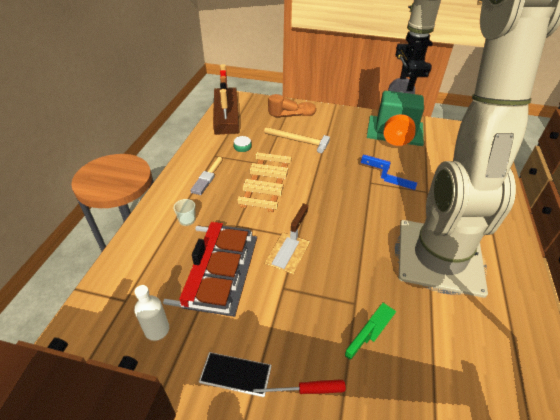

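```bash
cat > h.py <<'E'
import numpy as np, cv2
from scipy.spatial.transform import Rotation as R
from bench import readout,cams,r
def px2w(c,uv,z):
    uv=np.atleast_2d(np.asarray(uv,float)); d=np.c_[(uv[:,0]-c["cx"])/c["fx"],-(uv[:,1]-c["cy"])/c["fy"],-np.ones(len(uv))]
    d=R.from_quat(c["rotation"]).apply(d); o=np.asarray(c["origin"])
    return o+d*((z-o[2])/d[:,2])[:,None]
def w2px(c,p):
    q=R.from_quat(c["rotation"]).inv().apply(np.atleast_2d(p)-c["origin"])
    return np.c_[c["cx"]+c["fx"]*q[:,0]/-q[:,2], c["cy"]-c["fy"]*q[:,1]/-q[:,2]]
def crop(c,x0,y0,x1,y1,s,fn):
    im=cv2.resize(c["img"][y0:y1,x0:x1,::-1],None,fx=s,fy=s,interpolation=cv2.INTER_CUBIC); cv2.imwrite(fn,im)
E
python3 - <<'E'
from h import *
c=cams.camera("top"); crop(c,120,100,380,250,3,"pics/crop_top.png")
c2=cams.camera("side"); crop(c2,150,130,330,320,3,"pics/crop_side.png")
print(px2w(c,[(272,345),(208,170)],0.03))
E
```

```text
[[0.00919448 0.00543627 0.03      ]
 [0.59271319 0.20328683 0.03      ]]
```

View pics/crop_top.png

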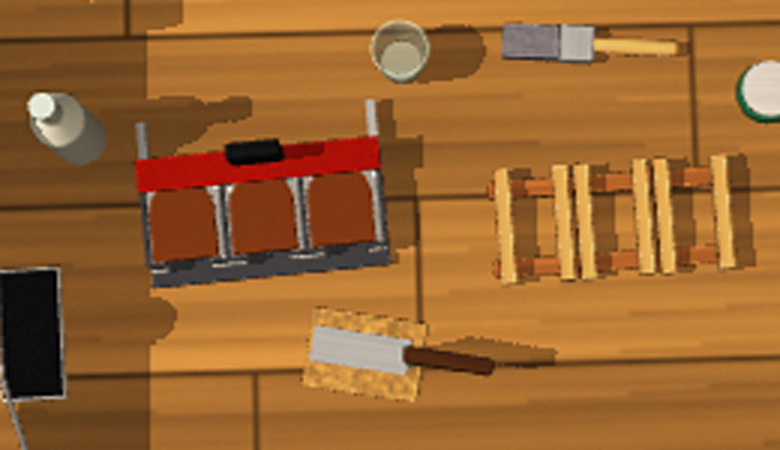

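View pics/crop_side.png

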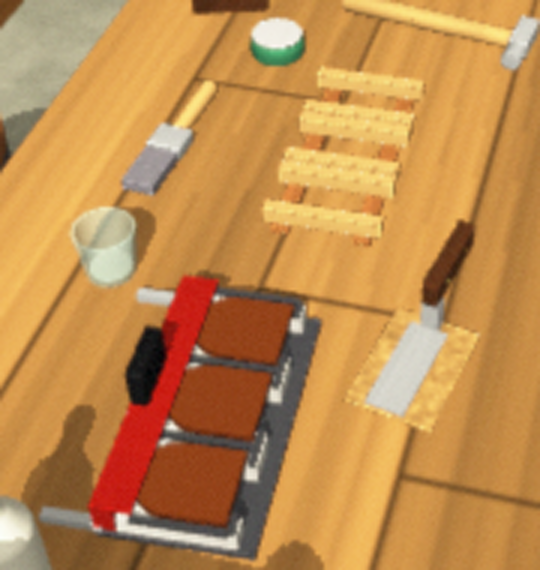

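```bash
cat > meas.py <<'E'
from h import *
def comp(mask,amin=30):
    n,l,s,ce=cv2.connectedComponentsWithStats(mask.astype(np.uint8),connectivity=8)
    return [(l==i) for i in range(1,n) if s[i,4]>=amin]
def rect(c,m,z):
    # contour px -> world metres at z, then min-area rectangle (mm, in world xy)
    cn=max(cv2.findContours(m.astype(np.uint8),cv2.RETR_EXTERNAL,cv2.CHAIN_APPROX_NONE)[0],key=len)[:,0]
    p=px2w(c,cn,z)[:,:2]*1000
    (x,y),(w,h),a=cv2.minAreaRect(p.astype(np.float32)); 
    return np.round([x,y,w,h,a],1)
if __name__=="__main__":
    c=cams.camera("top"); im=c["img"]; hsv=cv2.cvtColor(im,cv2.COLOR_RGB2HSV).astype(int); H,S,V=hsv[...,0],hsv[...,1],hsv[...,2]
    roi=np.zeros(H.shape,bool); roi[125:245,150:375]=1
    jig=roi.copy(); jig[:,260:]=0; jig[200:]=0
    for (u,v) in [(205,192),(205,153),(185,172),(222,217),(270,219),(243,209),(247,230),(321,172),(318,190),(290,190),(208,190),(200,193)]: print((u,v),hsv[v,u],end=' ')
    print()
    print("red",[rect(c,m,.046) for m in comp(jig&((H<4)|(H>176))&(S>220)&(V>120))])
    print("lift",[rect(c,m,.038) for m in comp(jig&(H>=4)&(H<12)&(S>180)&(V<175))])
    print("blk",[rect(c,m,.09) for m in comp(jig&(V<35))])
    print("base",[rect(c,m,.0) for m in comp(jig&(S<70)&(V>35)&(V<110))])
    rk=roi.copy(); rk[:,:280]=0; rk[205:]=0
    print("slats",[rect(c,m,.028) for m in comp(rk&(V>185)&(S>90)&(H>12))])
    sp=roi.copy(); sp[:200]=0; sp[:,300:]=0;
    print("blade",[rect(c,m,.003) for m in comp(sp&(S<60)&(V>100))])
    print("handle",[rect(c,m,.068) for m in comp(sp&(V<110)&(S>100))])
    print("mat",[rect(c,m,.003) for m in comp(cv2.morphologyEx((sp&(((V>195)&(H>14))|(S<60))).astype(np.uint8),cv2.MORPH_CLOSE,np.ones((3,3))))])
E
python3 meas.py
```

```text
(205, 192) [11 64 56] (205, 153) [ 85 255   6] (185, 172) [ 10 219 128] (222, 217) [ 16 185 199] (270, 219) [ 11 207  75] (243, 209) [ 17 170 228] (247, 230) [ 17 172 200] (321, 172) [ 15 184 129] (318, 190) [ 16 169 190] (290, 190) [ 19 153 230] (208, 190) [165  15  68] (200, 193) [ 15 177 137] 
red [array([643. , 209.2,  35.8, 267.1,   4.3])]
lift [array([592.8, 118.7,  80.2,  69.4,   3.7]), array([586.6, 205.1,  79.7,  68.6,   4.1]), array([580.2, 294.3,  79.9,  70.7,   5.3])]
blk [array([647.1, 206.5,  55. ,  22.9,  89. ])]
base [array([688.9, 395.9,  13.6,  48.5,  89.4]), array([577.3, 207.4, 108.2, 274.1,   4.3])]
slats [array([ 580.9, -309. ,  126.3,   15.1,    2.6]), array([ 572.8, -212.3,  134.3,   74.1,    1.2]), array([ 576.2, -243.4,  126.7,   15. ,    2.4]), array([ 572. , -118.4,  126.7,   37.4,    2.4]), array([ 570. , -153.7,  130.8,   16.6,    4. ]), array([ 548.7, -194.8,  316. ,  162.4,   88.4]), array([ 566.4, -286.9,   20.3,   20.4,   88.5]), array([ 558.3, -198.3,   35.8,   19.1,    6. ])]
blade [array([436.6, 102.3, 108.4,  39.2,  79.3])]
handle [array([414.1, -21.3, 144.3,  21.7,  81.6]), array([410.8, 357.8,  64.7,   6.5,  88.4]), array([391.2, 256.3, 107.1,  66.7,  74.8]), array([361.8, 360. ,  61.3,  25.9,  89.2])]
mat [array([4.304e+02, 1.188e+02, 1.049e+02, 4.379e+02, 1.000e-01])]
```

```bash
cat > d.py <<'E'
import sys
from h import *
# usage: d.py x y z yawdeg [x y z yawdeg ...] : tool-axis deltas from the present pose, z-down tool
s=readout.read_state(); R0=R.from_quat(s["eef_rot"]); p0=s["ee_pos"]
e=R0.as_matrix()
print("t %.2f p %s yaw %.2f tilt %.2f w %.4f q %s"%(s["time"],np.round(p0,4),np.degrees(np.arctan2(e[1,0],e[0,0])),np.degrees(np.arccos(-e[2,2])),s["width"],np.round(s["joint_positions"],2)))
a=np.array(sys.argv[1:],float).reshape(-1,4)
for x,y,z,yw in a:
    Rt=R.from_euler("z",yw,degrees=True)*R.from_euler("x",np.pi)
    print(np.round((R0.inv()*Rt).as_rotvec(),3).tolist()+np.round(R0.inv().apply([x-p0[0],y-p0[1],z-p0[2]]),4).tolist())
E
python3 d.py .651 .211 .2 94.2 .651 .211 .078 94.2
```

```text
t 0.25 p [ 0.1557 -0.6052  0.2442] yaw 14.43 tilt 0.03 w 0.0870 q [ 1.3   0.33 -0.06  1.46  0.02  1.35 -0.09]
[-0.0, -0.0, -1.392, 0.683, -0.667, 0.0446]
[-0.0, -0.0, -1.392, 0.683, -0.6669, 0.1666]
```

Call:
step_arm --deltas '[[[0, 0, -1.392, 0.683, -0.667, 0.044, 100], [0, 0, -1.392, 0.683, -0.667, 0.044, 100], [0, 0, -1.392, 0.683, -0.667, 0.044, 100], [0, 0, -1.392, 0.683, -0.667, 0.044, 100], [0, 0, -1.392, 0.683, -0.667, 0.044, 100], [0, 0, -1.392, 0.683, -0.667, 0.044, 100], [0, 0, -1.392, 0.683, -0.667, 0.044, 100], [0, 0, -1.392, 0.683, -0.667, 0.044, 100], [0, 0, -1.392, 0.683, -0.667, 0.044, 100], [0, 0, -1.392, 0.683, -0.667, 0.044, 100], [0, 0, -1.392, 0.683, -0.667, 0.044, 100], [0, 0, -1.392, 0.683, -0.667, 0.044, 100], [0, 0, -1.392, 0.683, -0.667, 0.044, 100], [0, 0, -1.392, 0.683, -0.667, 0.044, 100], [0, 0, -1.392, 0.683, -0.667, 0.044, 100], [0, 0, -1.392, 0.683, -0.667, 0.044, 100], [0, 0, -1.392, 0.683, -0.667, 0.044, 100], [0, 0, -1.392, 0.683, -0.667, 0.044, 100], [0, 0, -1.392, 0.683, -0.667, 0.044, 100], [0, 0, -1.392, 0.683, -0.667, 0.044, 100]]]'

```text
time: 2.75
ee_pos: [0.6512, 0.2097, 0.201]
eef_rot: [0.681, 0.732, 0.0, 0.0]
ft_force: [0.5, 0.3, 0.2]
width: 0.0871
grip_force: 0.0
```

```bash
python3 d.py .651 .211 .078 94.2
python3 - <<'E'
from meas import *
s=cams.camera("side"); crop(s,150,130,330,320,3,"pics/s2.png")
print(w2px(s,[.651,.211,.078]),w2px(s,[.651,.211,.09]))
E
```

```text
t 2.75 p [0.6512 0.2097 0.201 ] yaw 94.11 tilt 0.05 w 0.0871 q [ 0.12  0.6  -0.76  1.31  0.41  1.39 -0.55]
[0.001, 0.001, -0.002, 0.0014, -0.0001, 0.123]
[[198.31141821 249.62177496]] [[197.71678193 246.69299638]]
```

View pics/s2.png

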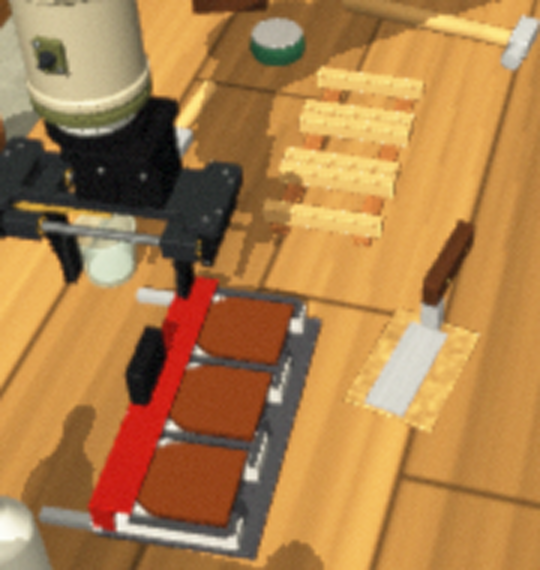

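Call:
step_arm --deltas '[[[0, 0, 0, 0.001, 0, 0.04, 100], [0, 0, 0, 0.001, 0, 0.08, 100], [0, 0, 0, 0.001, 0, 0.11, 100], [0, 0, 0, 0.001, 0, 0.123, 100], [0, 0, 0, 0.001, 0, 0.123, 20], [0, 0, 0, 0.001, 0, 0.123, 0], [0, 0, 0, 0.001, 0, 0.123, 0], [0, 0, 0, 0.001, 0, 0.123, 0], [0, 0, 0, 0.001, 0, 0.123, 0], [0, 0, 0, 0.001, 0, 0.123, 0], [0, 0, 0, 0.001, 0, 0.123, 0], [0, 0, 0, 0.001, 0.006, 0.123, 0], [0, 0, 0, 0.001, 0.012, 0.123, 0], [0, 0, 0, 0.001, 0.018, 0.123, 0], [0, 0, 0, 0.001, 0.024, 0.123, 0], [0, 0, 0, 0.001, 0.03, 0.123, 0], [0, 0, 0, 0.001, 0.036, 0.123, 0], [0, 0, 0, 0.001, 0.037, 0.123, 0], [0, 0, 0, 0.001, 0.037, 0.123, 0]]]' --squeeze 15

```text
time: 5.18
ee_pos: [0.6882, 0.2148, 0.0776]
eef_rot: [0.681, 0.732, 0.001, 0.0]
ft_force: [0.3, 4.0, -1.1]
width: 0.0181
grip_force: 15.0
```

```bash
python3 - <<'E'
from meas import *
c=cams.camera("top"); im=c["img"]; hsv=cv2.cvtColor(im,cv2.COLOR_RGB2HSV).astype(int); H,S,V=hsv[...,0],hsv[...,1],hsv[...,2]
crop(c,120,100,380,250,3,"pics/t3.png")
E
python3 d.py
```

```text
t 5.22 p [0.6882 0.2147 0.0776] yaw 94.18 tilt 0.07 w 0.0176 q [ 0.07  0.77 -0.7   1.31  0.49  1.23 -0.57]
```

View pics/t3.png

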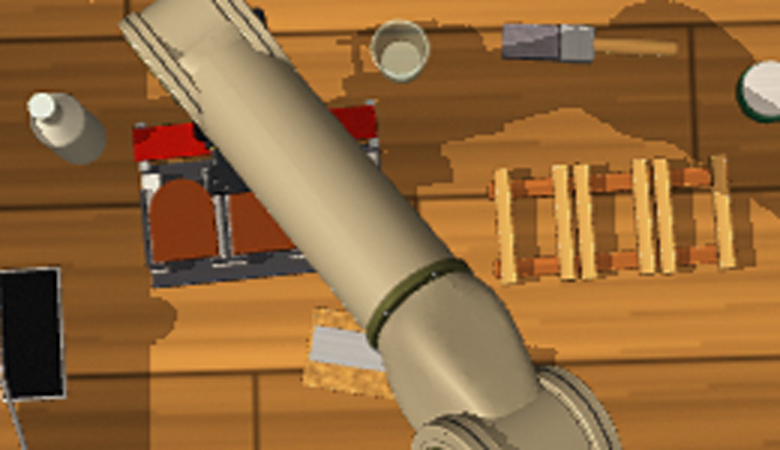

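```bash
python3 d.py .419 .009 .2 79.3
```

```text
t 5.22 p [0.6882 0.2147 0.0776] yaw 94.18 tilt 0.07 w 0.0176 q [ 0.07  0.77 -0.7   1.31  0.49  1.23 -0.57]
[0.001, -0.001, 0.26, -0.1855, -0.2834, -0.1228]
```

Call:
step_arm --deltas '[[[0, 0, 0, 0, 0, 0, 60], [0, 0, 0, 0, 0, 0, 60], [0, 0, 0, 0, 0, 0, 60], [0, 0, 0, 0, 0, -0.05, 60], [0, 0, 0, 0, 0, -0.1, 60], [0, 0, 0, 0, 0, -0.123, 60], [0, 0, 0.26, -0.186, -0.283, -0.123, 100], [0, 0, 0.26, -0.186, -0.283, -0.123, 100], [0, 0, 0.26, -0.186, -0.283, -0.123, 100], [0, 0, 0.26, -0.186, -0.283, -0.123, 100], [0, 0, 0.26, -0.186, -0.283, -0.123, 100], [0, 0, 0.26, -0.186, -0.283, -0.123, 100], [0, 0, 0.26, -0.186, -0.283, -0.123, 100], [0, 0, 0.26, -0.186, -0.283, -0.123, 100], [0, 0, 0.26, -0.186, -0.283, -0.123, 100], [0, 0, 0.26, -0.186, -0.283, -0.123, 100]]]'

```text
time: 7.22
ee_pos: [0.4195, 0.0091, 0.2004]
eef_rot: [0.77, 0.638, 0.0, -0.0]
ft_force: [0.6, -0.5, 0.0]
width: 0.0872
grip_force: 0.0
```

```bash
python3 - <<'E'
from meas import *
c=cams.camera("top"); s=cams.camera("side"); 
a=cv2.resize(c["img"][120:270,120:390,::-1],None,fx=2.9,fy=2.9); b=cv2.resize(s["img"][180:300,200:360,::-1],None,fx=2.3,fy=2.3)
cv2.imwrite("pics/t4.png",a); cv2.imwrite("pics/s4.png",b)
im=c["img"]; hsv=cv2.cvtColor(im,cv2.COLOR_RGB2HSV).astype(int); H,S,V=hsv[...,0],hsv[...,1],hsv[...,2]
sp=np.zeros(H.shape,bool); sp[200:240,205:310]=1
print("blade",[rect(c,m,.003) for m in comp(sp&(S<60)&(V>100))])
j=np.zeros(H.shape,bool); j[120:200,150:265]=1
print("red",[rect(c,m,.046) for m in comp(j&((H<4)|(H>176))&(S>220)&(V>120))])
print("lift",[rect(c,m,.038) for m in comp(j&(H>=4)&(H<12)&(S>180)&(V<175))])
im=s["img"]; hsv=cv2.cvtColor(im,cv2.COLOR_RGB2HSV).astype(int); H,S,V=hsv[...,0],hsv[...,1],hsv[...,2]
sp=np.zeros(H.shape,bool); sp[200:285,255:320]=1
print("side blade",[rect(s,m,.003) for m in comp(sp&(S<60)&(V>100))])
E
python3 d.py
```

```text
blade [array([439.4, 117.2,  78.4,  38.9,  79.6])]
red [array([678.1, 211.4,  35.9, 266.3,   4.3])]
lift [array([596.8, 119. ,  88.1,  69.4,   3.7]), array([591.3, 205.4,  89.1,  68.6,   4.1]), array([584.4, 294.7,  88.4,  70.7,   5.3])]
side blade [array([434.4,  81.4, 149.7,  39.2,  79.5])]
t 7.33 p [0.4194 0.0088 0.2004] yaw 79.33 tilt 0.04 w 0.0868 q [ 0.67 -0.07 -0.75  1.99 -0.05  1.2  -0.25]
```

View pics/s4.png

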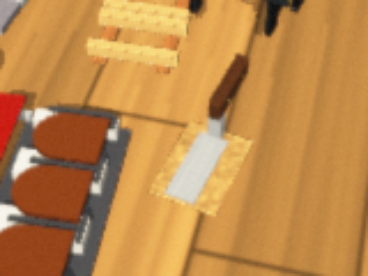

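Call:
step_arm --deltas '[[[0, 0, 0.003, 0.0, 0.001, 0.05, 100], [0, 0, 0.003, 0.001, 0.001, 0.1, 100], [0, 0, 0.003, 0.001, 0.001, 0.13, 100], [0, 0, 0.003, 0.001, 0.001, 0.142, 100], [0, 0, 0.003, 0.001, 0.001, 0.142, 50], [0, 0, 0.003, 0.001, 0.001, 0.142, 30], [0, 0, 0.003, 0.001, 0.001, 0.142, 10], [0, 0, 0.003, 0.001, 0.001, 0.142, 0], [0, 0, 0.003, 0.001, 0.001, 0.142, 0], [0, 0, 0.003, 0.001, 0.001, 0.142, 0], [0, 0, 0.003, 0.001, 0.001, 0.142, 0], [0, 0, 0.003, 0.001, 0.001, 0.142, 0], [0, 0, 0.003, 0.001, 0.001, 0.13, 0], [0, 0, 0.003, 0.001, 0.001, 0.1, 0], [0, 0, 0.003, 0.001, 0.001, 0.06, 0], [0, 0, 0.003, 0.001, 0.001, 0.05, 0], [0, 0, 0.003, 0.001, 0.001, 0.05, 0]]]' --squeeze 50

```text
time: 9.45
ee_pos: [0.4205, 0.009, 0.1508]
eef_rot: [0.771, 0.637, 0.0, 0.001]
ft_force: [-0.6, 0.5, -2.7]
width: 0.0173
grip_force: 50.0
```

```bash
python3 - <<'E'
from meas import *
c=cams.camera("top"); s=cams.camera("side"); st=readout.read_state(); z=st["ee_pos"][2]-.055+.003
for n,k in (("top",c),("side",s)):
    hsv=cv2.cvtColor(k["img"],cv2.COLOR_RGB2HSV).astype(int); S,V=hsv[...,1],hsv[...,2]
    p=np.round(w2px(k,[.4375,.103,z])[0]).astype(int); m=np.zeros(S.shape,bool); m[p[1]-45:p[1]+45,p[0]-45:p[0]+45]=1
    print(n,[rect(k,q,z) for q in comp(m&(S<60)&(V>100))])
crop(s,200,130,360,290,3,"pics/s5.png")
E
python3 d.py
```

```text
top [array([438.9, 113. ,  85.3,  39. ,  78.9])]
side [array([379.2, -78.1,  10.3,  36.6,  79.7]), array([433.2,  83.4, 151.2,  39.2,  79.4]), array([527.8, 148.9,  13.8,  33.3,   6.1]), array([521.6, 217.6,  10.1,  49.8,   6.3])]
t 9.55 p [0.4196 0.0091 0.1496] yaw 79.11 tilt 0.09 w 0.0175 q [ 0.67 -0.   -0.79  2.05 -0.    1.09 -0.3 ]
```

View pics/s5.png

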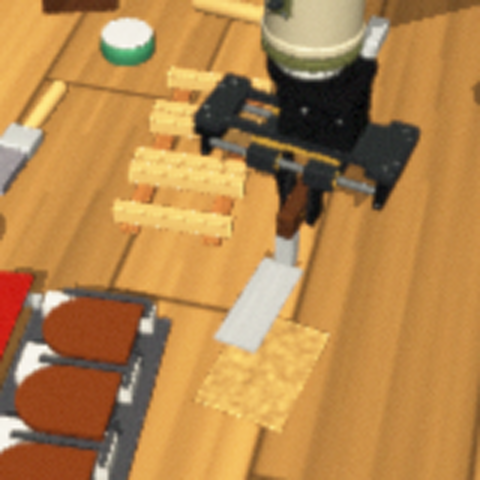

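```bash
cat > j.py <<'E'
import sys
from h import *
# usage: j.py frame b ly zb [yawoff] ... : deltas that put the blade centre at (b,ly) mm in jig/rack, underside at zb mm
F={"jig":(591.2,206.5,4.15),"rack":(572.5,-186.5,3.7)}
OFF=(95.5,0.0,0.2)   # blade centre ahead of TCP, to its left, yaw in hand
s=readout.read_state(); R0=R.from_quat(s["eef_rot"]); p0=s["ee_pos"]; e=R0.as_matrix()
print("t %.2f p %s yaw %.2f w %.4f q %s"%(s["time"],np.round(p0,4),np.degrees(np.arctan2(e[1,0],e[0,0])),s["width"],np.round(s["joint_positions"],2)))
a=sys.argv[1:]
for f,b,ly,zb in zip(*[a[i::4] for i in range(4)]):
    X,Y,yw=F[f]; b,ly,zb=float(b),float(ly),float(zb)
    q=R.from_euler("z",yw,degrees=True).apply([b-OFF[0],ly-OFF[1],0])+[X,Y,zb+55]
    Rt=R.from_euler("z",yw-OFF[2],degrees=True)*R.from_euler("x",np.pi)
    print(f,b,ly,zb,np.round(q,1),np.round((R0.inv()*Rt).as_rotvec(),3).tolist()+np.round(R0.inv().apply(q/1000-p0),4).tolist())
E
python3 j.py jig -103 -88 90 jig -103 -88 60
```

```text
t 9.55 p [0.4196 0.0091 0.1496] yaw 79.11 w 0.0175 q [ 0.67 -0.   -0.79  2.05 -0.    1.09 -0.3 ]
jig -103.0 -88.0 90.0 [399.6 104.4 145. ] [-0.001, 0.001, 1.312, 0.0898, -0.0377, 0.0046]
jig -103.0 -88.0 60.0 [399.6 104.4 115. ] [-0.001, 0.001, 1.312, 0.0898, -0.0376, 0.0346]
```

Call:
step_arm --deltas '[[[0, 0, 0.15, 0.01, -0.004, 0.005, 0], [0, 0, 0.3, 0.02, -0.008, 0.005, 0], [0, 0, 0.45, 0.03, -0.012, 0.005, 0], [0, 0, 0.6, 0.04, -0.016, 0.005, 0], [0, 0, 0.75, 0.05, -0.02, 0.005, 0], [0, 0, 0.9, 0.06, -0.025, 0.005, 0], [0, 0, 1.05, 0.07, -0.03, 0.005, 0], [0, 0, 1.2, 0.08, -0.034, 0.005, 0], [0, 0, 1.312, 0.09, -0.038, 0.005, 0], [0, 0, 1.312, 0.09, -0.038, 0.005, 0], [0, 0, 1.312, 0.09, -0.038, 0.005, 0], [0, 0, 1.312, 0.09, -0.038, 0.02, 0], [0, 0, 1.312, 0.09, -0.038, 0.035, 0], [0, 0, 1.312, 0.09, -0.038, 0.035, 0], [0, 0, 1.312, 0.09, -0.038, 0.035, 0]]]'

```text
time: 11.42
ee_pos: [0.4, 0.1048, 0.1155]
eef_rot: [0.999, 0.035, -0.0, -0.0]
ft_force: [1.0, -0.6, -1.7]
width: 0.0175
grip_force: 50.0
```

```bash
python3 - <<'E'
from meas import *
c=cams.camera("top"); s=cams.camera("side"); st=readout.read_state(); z=st["ee_pos"][2]-.055+.003
for n,k in (("top",c),("side",s)):
    hsv=cv2.cvtColor(k["img"],cv2.COLOR_RGB2HSV).astype(int); S,V=hsv[...,1],hsv[...,2]
    p=np.round(w2px(k,[.4945,.1115,z])[0]).astype(int); m=np.zeros(S.shape,bool); m[p[1]-35:p[1]+35,p[0]-35:p[0]+35]=1
    print(n,[rect(k,q,z) for q in comp(m&(S<60)&(V>100))])
a=cv2.resize(c["img"][130:230,160:300,::-1],None,fx=3,fy=3); b=cv2.resize(s["img"][190:330,180:320,::-1],None,fx=2.2,fy=2.2)[:300]
cv2.imwrite("pics/x6.png",np.hstack([a,b]))
E
python3 j.py jig -103 -88 14 jig -3 -88 14
```

```text
top [array([578.3, 163.6,  69.8,  10. ,   1.6]), array([580.9,  76.9,  60. ,   6.5,   4.2]), array([516. , 131.7,  55.1,  77.2,   9.2])]
side [array([486.1, 117.5, 122.5,  48.3,   3.6]), array([533.5, 192.5,  14.4,  52.3,   6.3])]
t 11.53 p [0.4003 0.1048 0.1158] yaw 3.95 w 0.0175 q [ 0.56  0.05 -0.92  2.1   0.05  1.01 -1.89]
jig -103.0 -88.0 14.0 [399.6 104.4  69. ] [-0.0, -0.001, -0.0, -0.0007, 0.0004, 0.0468]
jig -3.0 -88.0 14.0 [499.3 111.6  69. ] [-0.0, -0.001, -0.0, 0.0993, 0.0001, 0.0469]
```

View pics/x6.png

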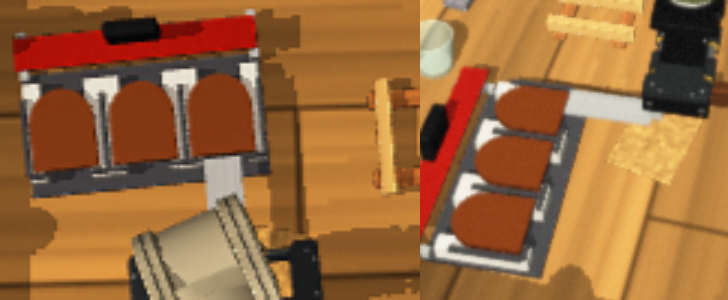

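```bash
cat > edge.py <<'E'
from meas import *
c=cams.camera("top"); st=readout.read_state(); z=st["ee_pos"][2]-.055+.003
hsv=cv2.cvtColor(c["img"],cv2.COLOR_RGB2HSV).astype(int); H,S,V=hsv[...,0],hsv[...,1],hsv[...,2]
def loc(p): return R.from_euler("z",-4.15,degrees=True).apply(np.c_[p[:,:2]*1000-[591.2,206.5],np.zeros(len(p))])
for v in range(174,200,2):
    g=c["img"][v,150:262].astype(int)
    # strongest runs: bright grey blade, brown lift
    bl=np.where((S[v,150:262]<70)&(V[v,150:262]>120))[0]+150; br=np.where((H[v,150:262]>=4)&(H[v,150:262]<12)&(S[v,150:262]>180)&(V[v,150:262]<175))[0]+150
    def runs(a,zz):
        return [tuple(np.round(loc(px2w(c,[(q[0]-.5,v),(q[-1]+.5,v)],zz))[:,:2].ravel(),1)) for q in np.split(a,np.where(np.diff(a)>1)[0]+1) if len(q)>8]
    print(v,"blade",runs(bl,z),"lift",runs(br,.038))
E
python3 edge.py
```

```text
174 blade [] lift [(np.float64(-0.8), np.float64(124.4), np.float64(-8.0), np.float64(51.7)), (np.float64(-10.0), np.float64(31.8), np.float64(-16.6), np.float64(-34.4)), (np.float64(-18.6), np.float64(-54.2), np.float64(-25.5), np.float64(-123.8))]
176 blade [] lift [(np.float64(-7.8), np.float64(121.6), np.float64(-14.7), np.float64(52.3)), (np.float64(-16.7), np.float64(32.4), np.float64(-23.6), np.float64(-37.0)), (np.float64(-25.3), np.float64(-53.6), np.float64(-32.2), np.float64(-123.2))]
178 blade [] lift [(np.float64(-14.5), np.float64(122.2), np.float64(-21.4), np.float64(52.9)), (np.float64(-23.4), np.float64(33.0), np.float64(-30.3), np.float64(-36.4)), (np.float64(-31.9), np.float64(-53.0), np.float64(-38.9), np.float64(-122.5))]
180 blade [] lift [(np.float64(-21.2), np.float64(122.8), np.float64(-28.1), np.float64(53.5)), (np.float64(-30.1), np.float64(33.7), np.float64(-37.0), np.float64(-35.8)), (np.float64(-38.6), np.float64(-52.3), np.float64(-45.2), np.float64(-118.6))]
182 blade [] lift [(np.float64(-27.9), np.float64(123.4), np.float64(-35.1), np.float64(50.8)),
[... 157 characters left out ...]
(-105.1))] lift [(np.float64(-34.5), np.float64(124.0), np.float64(-41.8), np.float64(51.4))]
186 blade [(np.float64(-63.4), np.float64(-65.4), np.float64(-67.3), np.float64(-104.5))] lift [(np.float64(-41.2), np.float64(124.5), np.float64(-44.8), np.float64(88.3))]
188 blade [(np.float64(-70.0), np.float64(-64.8), np.float64(-74.2), np.float64(-107.1))] lift []
190 blade [(np.float64(-76.9), np.float64(-67.4), np.float64(-80.8), np.float64(-106.5))] lift []
192 blade [(np.float64(-83.4), np.float64(-66.8), np.float64(-87.3), np.float64(-105.9))] lift []
194 blade [(np.float64(-90.0), np.float64(-66.2), np.float64(-93.9), np.float64(-105.2))] lift []
196 blade [] lift []
198 blade [] lift []
```

Call:
step_arm --deltas '[[[0, 0, 0, 0, 0.001, 0.02, 0], [0, 0, 0, 0, 0.001, 0.036, 0], [0, 0, 0, 0, 0.001, 0.046, 0], [0, 0, 0, 0, 0.001, 0.046, 0], [0, 0, 0, 0.012, 0.001, 0.046, 0], [0, 0, 0, 0.024, 0.001, 0.046, 0], [0, 0, 0, 0.036, 0.001, 0.046, 0], [0, 0, 0, 0.048, 0.001, 0.046, 0], [0, 0, 0, 0.06, 0.001, 0.046, 0], [0, 0, 0, 0.072, 0.001, 0.046, 0], [0, 0, 0, 0.084, 0.001, 0.046, 0], [0, 0, 0, 0.094, 0.001, 0.046, 0], [0, 0, 0, 0.099, 0.001, 0.046, 0], [0, 0, 0, 0.099, 0.001, 0.046, 0]]]'

```text
time: 13.32
ee_pos: [0.4989, 0.1106, 0.0695]
eef_rot: [0.999, 0.034, -0.0, -0.0]
ft_force: [0.2, 0.7, -2.6]
width: 0.0177
grip_force: 50.0
```

```bash
python3 edge.py | head -7; python3 j.py jig -3 -88 14
python3 - <<'E'
from h import *
s=cams.camera("side"); crop(s,180,190,320,330,3.5,"pics/s7.png")
E
```

```text
174 blade [] lift [(np.float64(-0.8), np.float64(124.4), np.float64(-8.0), np.float64(51.7))]
176 blade [] lift [(np.float64(-7.5), np.float64(124.9), np.float64(-14.7), np.float64(52.3))]
178 blade [] lift [(np.float64(-14.5), np.float64(122.2), np.float64(-21.4), np.float64(52.9))]
180 blade [] lift [(np.float64(-21.2), np.float64(122.8), np.float64(-28.1), np.float64(53.5))]
182 blade [] lift [(np.float64(-27.9), np.float64(123.4), np.float64(-35.1), np.float64(50.8))]
184 blade [] lift [(np.float64(-34.5), np.float64(124.0), np.float64(-41.8), np.float64(51.4))]
186 blade [] lift [(np.float64(-41.2), np.float64(124.5), np.float64(-44.8), np.float64(88.3))]
t 13.38 p [0.4987 0.1106 0.0695] yaw 3.95 w 0.0175 q [ 0.41  0.38 -0.83  1.91  0.33  0.99 -2.07]
jig -3.0 -88.0 14.0 [499.3 111.6  69. ] [0.0, 0.0, -0.0, 0.0007, -0.0009, 0.0005]
```

Call:
step_arm --deltas '[[[0, 0, 0, 0, 0, -0.005, 0], [0, 0, 0, 0, 0, -0.009, 0], [0, 0, 0, 0, 0, -0.012, 0], [0, 0, 0, 0, 0, -0.016, 0], [0, 0, 0, 0, 0, -0.022, 0], [0, 0, 0, 0, 0, -0.03, 0], [0, 0, 0, 0, 0, -0.04, 0], [0, 0, 0, 0, 0, -0.05, 0], [0, 0, 0, 0, 0, -0.055, 0], [0, 0, 0, 0, 0, -0.055, 0]]]'

```text
time: 14.68
ee_pos: [0.4991, 0.1105, 0.1249]
eef_rot: [0.999, 0.034, 0.0, 0.0]
ft_force: [-0.1, -0.2, -2.9]
width: 0.0176
grip_force: 50.0
```

```bash
python3 j.py rack 8 -90 70 rack 8 -90 14
python3 - <<'E'
from h import *
s=cams.camera("side"); c=cams.camera("top")
a=cv2.resize(c["img"][130:250,160:300,::-1],None,fx=2.8,fy=2.8); b=cv2.resize(s["img"][180:300,200:340,::-1],None,fx=2.8,fy=2.8)
cv2.imwrite("pics/x8.png",np.hstack([a,b]))
E
```

```text
t 14.68 p [0.4991 0.1105 0.1249] yaw 3.93 w 0.0176 q [ 0.46  0.3  -0.86  1.87  0.26  1.09 -2.01]
rack 8.0 -90.0 70.0 [ 491. -282.  125.] [0.0, -0.001, 0.008, -0.035, 0.391, -0.0]
rack 8.0 -90.0 14.0 [ 491. -282.   69.] [0.0, -0.001, 0.008, -0.035, 0.391, 0.056]
```

View pics/x8.png

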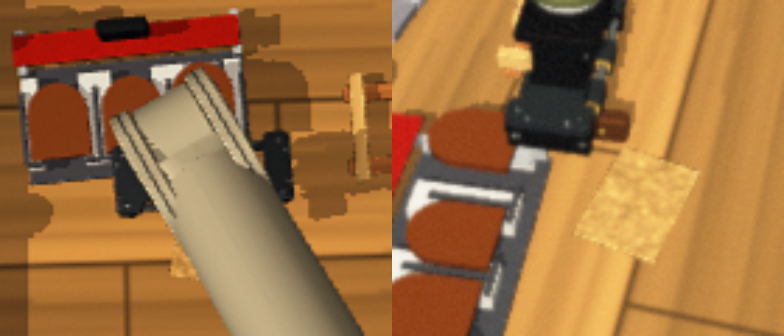

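```bash
cat > rk.py <<'E'
from meas import *
for n,z0 in (("top",.028),("side",.028)):
    c=cams.camera(n); hsv=cv2.cvtColor(c["img"],cv2.COLOR_RGB2HSV).astype(int); H,S,V=hsv[...,0],hsv[...,1],hsv[...,2]
    P=np.array([[.49,-.04,.028],[.66,-.04,.028],[.66,-.34,.028],[.49,-.34,.028]]); q=w2px(c,P).astype(np.int32)
    m=np.zeros(H.shape,np.uint8); cv2.fillPoly(m,[q],1)
    # background wood: median hue/sat; slats are yellower and less saturated
    for th in (165,150):
        k=(m>0)&(H>=17)&(S<th)&(V>150)
        print(n,th,[x.tolist() for x in (rect(c,a,z0) for a in comp(k,20)) if x[2:4].max()>60])
E
python3 rk.py
```

```text
top 165 [[604.7, -128.1, 62.3, 14.6, 2.8], [597.9, -62.4, 71.1, 14.7, 2.6]]
top 150 []
side 165 [[577.6, -253.5, 182.8, 175.3, 89.7]]
side 150 [[597.6, -257.7, 133.8, 174.7, 0.2]]
```

Call:
step_arm --deltas '[[[0, 0, 0, -0.001, 0.008, 0, 0], [0, 0, 0, -0.002, 0.024, 0, 0], [0, 0, 0, -0.004, 0.05, 0, 0], [0, 0, 0.002, -0.007, 0.08, 0, 0], [0, 0, 0.004, -0.01, 0.112, 0, 0], [0, 0, 0.006, -0.013, 0.145, 0, 0], [0, 0, 0.008, -0.016, 0.178, 0, 0], [0, 0, 0.011, -0.019, 0.211, 0, 0], [0, 0, 0.011, -0.022, 0.244, 0, 0], [0, 0, 0.011, -0.025, 0.277, 0, 0], [0, 0, 0.011, -0.028, 0.31, 0, 0], [0, 0, 0.011, -0.031, 0.34, 0, 0], [0, 0, 0.011, -0.033, 0.365, 0, 0], [0, 0, 0.011, -0.034, 0.382, 0, 0], [0, 0, 0.011, -0.035, 0.389, 0, 0], [0, 0, 0.011, -0.035, 0.391, 0, 0], [0, 0, 0.011, -0.035, 0.391, 0, 0], [0, 0, 0.011, -0.035, 0.391, 0, 0]]]'

```text
time: 17.12
ee_pos: [0.491, -0.2812, 0.1247]
eef_rot: [1.0, 0.03, 0.0, 0.0]
ft_force: [0.1, 0.6, -3.1]
width: 0.0172
grip_force: 50.0
```

```bash
sed -i 's/(572.5,-186.5,3.7)/(572.5,-186.6,3.5)/' j.py; cat > lf.py <<'E'
from meas import *
# brown lift blobs in rack area seen from top, in rack coordinates; arg: height of the lift top (m)
import sys
z=float(sys.argv[1]); c=cams.camera("top"); hsv=cv2.cvtColor(c["img"],cv2.COLOR_RGB2HSV).astype(int); H,S,V=hsv[...,0],hsv[...,1],hsv[...,2]
P=np.array([[.47,-.02,z],[.7,-.02,z],[.7,-.36,z],[.47,-.36,z]]); m=np.zeros(H.shape,np.uint8); cv2.fillPoly(m,[w2px(c,P).astype(np.int32)],1)
k=(m>0)&(H>=4)&(H<13)&(S>180)&(V<175)
for a in comp(cv2.morphologyEx(k.astype(np.uint8),cv2.MORPH_OPEN,np.ones((9,9))),60):
    x=rect(c,a,z); print(x.tolist(),np.round(R.from_euler("z",-3.5,degrees=True).apply([x[0]-572.5,x[1]+186.6,0])[:2],1))
E
python3 lf.py .083; python3 j.py rack 8 -90 14
python3 - <<'E'
from h import *
s=cams.camera("side"); c=cams.camera("top")
a=cv2.resize(c["img"][110:230,270:410,::-1],None,fx=2.8,fy=2.8); b=cv2.resize(s["img"][120:240,210:350,::-1],None,fx=2.8,fy=2.8)
cv2.imwrite("pics/x9.png",np.hstack([a,b]))
E
```

```text
[589.9, -270.2, 62.2, 76.4, 87.8] [ 12.3 -84.5]
t 17.18 p [ 0.491  -0.2813  0.1246] yaw 3.37 w 0.0176 q [ 0.97  0.37 -0.64  1.74  0.25  1.11 -1.25]
rack 8.0 -90.0 14.0 [ 490.7 -281.8   69. ] [0.0, -0.0, 0.001, -0.0004, 0.0005, 0.0556]
```

View pics/x9.png

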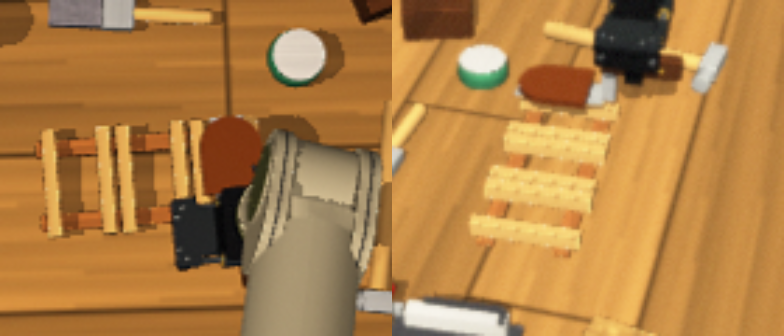

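Call:
step_arm --deltas '[[[0, 0, 0, 0, 0, 0.015, 0], [0, 0, 0, 0, 0, 0.03, 0], [0, 0, 0, 0, 0, 0.038, 0], [0, 0, 0, 0, 0, 0.044, 0], [0, 0, 0, 0, 0, 0.05, 0], [0, 0, 0, 0, 0, 0.055, 0], [0, 0, 0, 0, 0, 0.055, 0], [0, 0, 0, -0.012, 0, 0.055, 0], [0, 0, 0, -0.026, 0, 0.055, 0], [0, 0, 0, -0.04, 0, 0.055, 0], [0, 0, 0, -0.055, 0, 0.055, 0], [0, 0, 0, -0.07, 0, 0.055, 0], [0, 0, 0, -0.085, 0, 0.055, 0], [0, 0, 0, -0.1, 0, 0.055, 0], [0, 0, 0, -0.106, 0, 0.055, 0], [0, 0, 0, -0.106, 0, 0.055, 0], [0, 0, 0, -0.106, 0, 0.03, 0], [0, 0, 0, -0.106, 0, 0, 0], [0, 0, 0, -0.106, 0, 0, 0]]]'

```text
time: 19.65
ee_pos: [0.3868, -0.2887, 0.1266]
eef_rot: [1.0, 0.029, 0.002, 0.001]
ft_force: [0.3, 0.2, -2.4]
width: 0.0175
grip_force: 50.0
```

```bash
python3 lf.py .038; python3 j.py jig -103 0 70 jig -103 0 14 jig -3 0 14
```

```text
[587.3, -274.0, 70.6, 84.5, 88.5] [  9.4 -88.1]
t 19.70 p [ 0.3859 -0.2883  0.1251] yaw 3.34 w 0.0177 q [ 1.16  0.18 -0.66  1.95  0.13  1.05 -1.07]
jig -103.0 0.0 70.0 [393.2 192.1 125. ] [0.002, -0.001, -0.011, 0.0353, -0.4792, -0.0006]
jig -103.0 0.0 14.0 [393.2 192.1  69. ] [0.002, -0.001, -0.011, 0.0352, -0.4793, 0.0554]
jig -3.0 0.0 14.0 [493.  199.4  69. ] [0.002, -0.001, -0.011, 0.1352, -0.4807, 0.0556]
```

Call:
step_arm --deltas '[[[0, 0, 0, 0.02, -0.03, 0, 0], [0, 0, 0, 0.04, -0.075, 0, 0], [0, 0, 0, 0.06, -0.125, 0, 0], [0, 0, -0.002, 0.07, -0.175, 0, 0], [0, 0, -0.004, 0.075, -0.225, 0, 0], [0, 0, -0.006, 0.075, -0.275, 0, 0], [0, 0, -0.008, 0.07, -0.325, 0, 0], [0, 0, -0.011, 0.06, -0.375, 0, 0], [0, 0, -0.011, 0.05, -0.42, 0, 0], [0, 0, -0.011, 0.04, -0.46, 0, 0], [0, 0, -0.011, 0.035, -0.479, 0, 0], [0, 0, -0.011, 0.035, -0.479, 0, 0], [0, 0, -0.011, 0.035, -0.479, 0, 0], [0, 0, -0.011, 0.035, -0.479, 0, 0]]]'

```text
time: 21.45
ee_pos: [0.3925, 0.1912, 0.1242]
eef_rot: [0.999, 0.034, -0.0, 0.0]
ft_force: [0.3, -0.8, -1.9]
width: 0.0175
grip_force: 50.0
```

```bash
python3 edge.py | sed 's/np.float64//g' | tail -9; python3 j.py jig -103 -0.5 14 jig -3 -0.5 14
```

```text
182 blade [] lift [((-27.9), (123.4), (-35.1), (50.8)), ((-36.7), (34.3), (-43.7), (-35.2))]
184 blade [] lift [((-34.5), (124.0), (-41.8), (51.4))]
186 blade [((-55.8), (21.4), (-60.0), (-20.6))] lift [((-41.2), (124.5), (-44.8), (88.3))]
188 blade [((-62.3), (22.0), (-66.5), (-20.0))] lift []
190 blade [((-69.2), (19.4), (-73.1), (-19.4))] lift []
192 blade [((-75.7), (20.0), (-79.6), (-18.8))] lift []
194 blade [((-82.2), (20.6), (-86.1), (-18.2))] lift []
196 blade [((-88.7), (21.2), (-92.6), (-17.6))] lift []
198 blade [((-95.6), (18.5), (-99.5), (-20.2))] lift []
t 21.50 p [0.3925 0.1913 0.1243] yaw 3.86 w 0.0179 q [ 0.49  0.14 -1.08  2.04  0.14  1.05 -2.16]
jig -103.0 -0.5 14.0 [393.3 191.6  69. ] [0.0, 0.0, -0.002, 0.0008, -0.0003, 0.0553]
jig -3.0 -0.5 14.0 [493.  198.9  69. ] [0.0, 0.0, -0.002, 0.1008, -0.0008, 0.0553]
```

Call:
step_arm --deltas '[[[0, 0, -0.002, 0.001, 0.001, 0.025, 0], [0, 0, -0.002, 0.001, 0.001, 0.045, 0], [0, 0, -0.002, 0.001, 0.001, 0.055, 0], [0, 0, -0.002, 0.001, 0.001, 0.055, 0], [0, 0, -0.002, 0.014, 0.001, 0.055, 0], [0, 0, -0.002, 0.028, 0.001, 0.055, 0], [0, 0, -0.002, 0.042, 0.001, 0.055, 0], [0, 0, -0.002, 0.056, 0.001, 0.055, 0], [0, 0, -0.002, 0.07, 0.001, 0.055, 0], [0, 0, -0.002, 0.084, 0.001, 0.055, 0], [0, 0, -0.002, 0.095, 0.001, 0.055, 0], [0, 0, -0.002, 0.101, 0.001, 0.055, 0], [0, 0, -0.002, 0.101, 0.001, 0.055, 0], [0, 0, -0.002, 0.101, 0.001, 0.05, 0], [0, 0, -0.002, 0.101, 0.001, 0.045, 0], [0, 0, -0.002, 0.101, 0.001, 0.041, 0], [0, 0, -0.002, 0.101, 0.001, 0.036, 0], [0, 0, -0.002, 0.101, 0.001, 0.028, 0], [0, 0, -0.002, 0.101, 0.001, 0.016, 0], [0, 0, -0.002, 0.101, 0.001, 0.005, 0]]]'

```text
time: 24.0
ee_pos: [0.4932, 0.1982, 0.1206]
eef_rot: [0.999, 0.035, 0.0, -0.0]
ft_force: [-0.5, -0.6, -3.4]
width: 0.0175
grip_force: 50.0
```

```bash
python3 j.py rack 8 0 70
```

```text
t 24.00 p [0.4932 0.1982 0.1206] yaw 4.06 w 0.0175 q [ 0.35  0.39 -0.96  1.82  0.36  1.12 -2.24]
rack 8.0 0.0 70.0 [ 485.2 -191.9  125. ] [-0.0, -0.0, 0.013, -0.0357, 0.3886, -0.0045]
```

Call:
step_arm --deltas '[[[0, 0, 0, -0.001, 0.008, -0.004, 0], [0, 0, 0, -0.002, 0.024, -0.004, 0], [0, 0, 0.002, -0.004, 0.05, -0.004, 0], [0, 0, 0.004, -0.007, 0.08, -0.004, 0], [0, 0, 0.006, -0.01, 0.112, -0.004, 0], [0, 0, 0.008, -0.013, 0.145, -0.004, 0], [0, 0, 0.01, -0.016, 0.178, -0.004, 0], [0, 0, 0.013, -0.019, 0.211, -0.004, 0], [0, 0, 0.013, -0.022, 0.244, -0.004, 0], [0, 0, 0.013, -0.025, 0.277, -0.004, 0], [0, 0, 0.013, -0.028, 0.31, -0.004, 0], [0, 0, 0.013, -0.031, 0.34, -0.004, 0], [0, 0, 0.013, -0.034, 0.365, -0.004, 0], [0, 0, 0.013, -0.036, 0.381, -0.004, 0], [0, 0, 0.013, -0.036, 0.387, -0.004, 0], [0, 0, 0.013, -0.036, 0.389, -0.004, 0], [0, 0, 0.013, -0.036, 0.389, -0.004, 0], [0, 0, 0.013, -0.036, 0.389, -0.004, 0]]]'

```text
time: 26.25
ee_pos: [0.4849, -0.1917, 0.1236]
eef_rot: [1.0, 0.03, 0.0, 0.0]
ft_force: [0.5, 0.5, -3.0]
width: 0.0173
grip_force: 50.0
```

```bash
python3 lf.py .083; python3 j.py rack 8 0 14 rack 8 0.5 14
python3 - <<'E'
from h import *
s=cams.camera("side"); c=cams.camera("top")
a=cv2.resize(c["img"][110:230,270:410,::-1],None,fx=2.8,fy=2.8); b=cv2.resize(s["img"][120:240,210:350,::-1],None,fx=2.8,fy=2.8)
cv2.imwrite("pics/x10.png",np.hstack([a,b]))
E
```

```text
[606.4, -267.5, 36.3, 29.7, 88.5] [ 28.9 -82.8]
[581.1, -168.5, 35.9, 72.6, 88.0] [ 9.7 17.5]
t 26.30 p [ 0.4848 -0.1918  0.1236] yaw 3.37 w 0.0174 q [ 1.01  0.32 -0.82  1.84  0.26  1.09 -1.42]
rack 8.0 0.0 14.0 [ 485.2 -191.9   69. ] [0.0, -0.0, 0.001, 0.0003, 0.0001, 0.0546]
rack 8.0 0.5 14.0 [ 485.1 -191.4   69. ] [0.0, -0.0, 0.001, 0.0003, -0.0004, 0.0546]
```

View pics/x10.png

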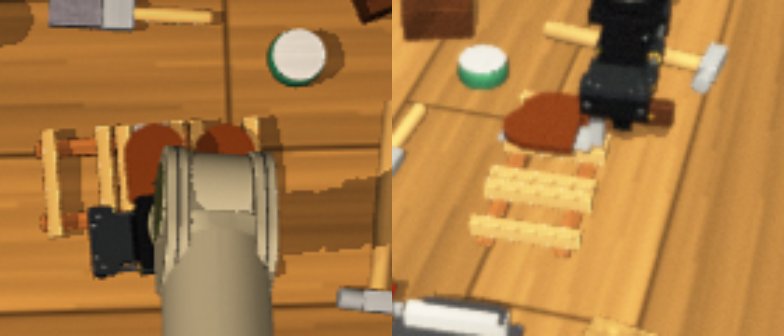

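Call:
step_arm --deltas '[[[0, 0, 0, 0, 0, 0.015, 0], [0, 0, 0, 0, 0, 0.03, 0], [0, 0, 0, 0, 0, 0.038, 0], [0, 0, 0, 0, 0, 0.044, 0], [0, 0, 0, 0, 0, 0.05, 0], [0, 0, 0, 0, 0, 0.055, 0], [0, 0, 0, 0, 0, 0.055, 0], [0, 0, 0, -0.012, 0, 0.055, 0], [0, 0, 0, -0.026, 0, 0.055, 0], [0, 0, 0, -0.04, 0, 0.055, 0], [0, 0, 0, -0.055, 0, 0.055, 0], [0, 0, 0, -0.07, 0, 0.055, 0], [0, 0, 0, -0.085, 0, 0.055, 0], [0, 0, 0, -0.1, 0, 0.055, 0], [0, 0, 0, -0.112, 0, 0.055, 0], [0, 0, 0, -0.112, 0, 0.055, 0], [0, 0, 0, -0.112, 0, 0.055, 0], [0, 0, 0, -0.112, 0, 0.03, 0], [0, 0, 0, -0.112, 0, 0, 0], [0, 0, 0, -0.112, 0, 0, 0]]]'

```text
time: 28.9
ee_pos: [0.3746, -0.1994, 0.1253]
eef_rot: [1.0, 0.029, 0.002, 0.001]
ft_force: [0.2, -0.4, -2.6]
width: 0.0176
grip_force: 50.0
```

```bash
python3 lf.py .038; python3 j.py jig -105 87.5 70
```

```text
[587.3, -274.1, 70.6, 84.5, 88.5] [  9.4 -88.2]
[579.5, -184.9, 67.4, 84.4, 88.5] [7.1 1.3]
t 28.95 p [ 0.3737 -0.1992  0.124 ] yaw 3.32 w 0.0175 q [ 1.23  0.05 -0.85  2.07  0.05  1.03 -1.16]
jig -105.0 87.5 70.0 [384.9 279.3 125. ] [0.001, -0.001, -0.011, 0.0389, -0.477, -0.0016]
```

Call:
step_arm --deltas '[[[0, 0, 0, 0.03, -0.03, -0.005, 0], [0, 0, 0, 0.055, -0.075, -0.005, 0], [0, 0, 0, 0.075, -0.125, -0.005, 0], [0, 0, -0.002, 0.085, -0.175, -0.005, 0], [0, 0, -0.004, 0.085, -0.225, -0.005, 0], [0, 0, -0.006, 0.08, -0.275, -0.002, 0], [0, 0, -0.008, 0.07, -0.325, -0.002, 0], [0, 0, -0.011, 0.06, -0.375, -0.002, 0], [0, 0, -0.011, 0.05, -0.42, -0.002, 0], [0, 0, -0.011, 0.042, -0.46, -0.002, 0], [0, 0, -0.011, 0.039, -0.477, -0.002, 0], [0, 0, -0.011, 0.039, -0.477, -0.002, 0], [0, 0, -0.011, 0.039, -0.477, -0.002, 0], [0, 0, -0.011, 0.039, -0.477, -0.002, 0]]]'

```text
time: 30.7
ee_pos: [0.3847, 0.2784, 0.1252]
eef_rot: [0.999, 0.034, -0.0, 0.0]
ft_force: [-0.2, 0.1, -2.6]
width: 0.0176
grip_force: 50.0
```

```bash
python3 edge.py | sed 's/np.float64//g' ; python3 j.py jig -103 87.5 14 jig -3 87.5 14
```

```text
174 blade [] lift [((-0.8), (124.4), (-8.0), (51.7))]
176 blade [] lift [((-7.5), (124.9), (-14.7), (52.3))]
178 blade [] lift [((-14.5), (122.2), (-21.4), (52.9))]
180 blade [] lift [((-21.2), (122.8), (-28.1), (53.5))]
182 blade [] lift [((-27.9), (123.4), (-35.1), (50.8))]
184 blade [] lift [((-34.5), (124.0), (-41.8), (51.4))]
186 blade [] lift [((-41.2), (124.5), (-44.8), (88.3))]
188 blade [((-55.1), (96.2), (-58.0), (67.1))] lift []
190 blade [((-59.0), (122.5), (-64.5), (67.7))] lift []
192 blade [((-67.1), (107.0), (-71.0), (68.3))] lift []
194 blade [((-73.6), (107.6), (-77.5), (68.9))] lift []
196 blade [((-80.1), (108.1), (-84.0), (69.4))] lift []
198 blade [((-86.6), (108.7), (-90.5), (70.0))] lift []
t 30.75 p [0.3847 0.2786 0.1253] yaw 3.85 w 0.0176 q [ 0.32  0.3  -1.15  1.94  0.31  1.09 -2.46]
jig -103.0 87.5 14.0 [386.9 279.4  69. ] [0.001, -0.0, -0.002, 0.0022, -0.0007, 0.0563]
jig -3.0 87.5 14.0 [486.6 286.6  69. ] [0.001, -0.0, -0.002, 0.1022, -0.0013, 0.0563]
```

Call:
step_arm --deltas '[[[0, 0, -0.03, 0.002, 0.0025, 0.02, 0], [0, 0, -0.03, 0.002, 0.0025, 0.04, 0], [0, 0, -0.03, 0.002, 0.0025, 0.055, 0], [0, 0, -0.03, 0.002, 0.0025, 0.055, 0], [0, 0, -0.03, 0.012, 0.0025, 0.055, 0], [0, 0, -0.03, 0.022, 0.0025, 0.055, 0], [0, 0, -0.03, 0.032, 0.0025, 0.055, 0], [0, 0, -0.03, 0.042, 0.0025, 0.055, 0], [0, 0, -0.03, 0.05, 0.0025, 0.055, 0], [0, 0, -0.03, 0.05, 0.0025, 0.055, 0]]]'

```text
time: 32.0
ee_pos: [0.4348, 0.2805, 0.0705]
eef_rot: [0.999, 0.049, -0.0, -0.0]
ft_force: [0.0, 0.5, -2.6]
width: 0.0171
grip_force: 50.0
```

```bash
python3 j.py jig -3 87.5 14
```

```text
t 32.00 p [0.4348 0.2805 0.0705] yaw 5.63 w 0.0171 q [ 0.21  0.48 -1.03  1.89  0.47  1.04 -2.49]
jig -3.0 87.5 14.0 [486.6 286.6  69. ] [-0.0, 0.0, 0.029, 0.0522, -0.001, 0.0015]
```

Call:
step_arm --deltas '[[[0, 0, 0, 0.01, 0.0003, 0, 0], [0, 0, 0, 0.02, 0.0005, 0, 0], [0, 0, 0, 0.03, 0.0008, 0, 0], [0, 0, 0, 0.04, 0.001, 0, 0], [0, 0, 0, 0.048, 0.0012, 0, 0], [0, 0, 0, 0.052, 0.0013, 0, 0], [0, 0, 0, 0.052, 0.0013, 0, 0], [0, 0, 0, 0.052, 0.0013, -0.005, 0], [0, 0, 0, 0.052, 0.0013, -0.009, 0], [0, 0, 0, 0.052, 0.0013, -0.013, 0], [0, 0, 0, 0.052, 0.0013, -0.018, 0], [0, 0, 0, 0.052, 0.0013, -0.026, 0], [0, 0, 0, 0.052, 0.0013, -0.036, 0], [0, 0, 0, 0.052, 0.0013, -0.048, 0], [0, 0, 0, 0.052, 0.0013, -0.054, 0], [0, 0, 0, 0.052, 0.0013, -0.054, 0]]]'

```text
time: 34.0
ee_pos: [0.4865, 0.2844, 0.1251]
eef_rot: [0.999, 0.049, 0.0, -0.0]
ft_force: [-0.4, -0.4, -2.9]
width: 0.0177
grip_force: 50.0
```

```bash
python3 j.py rack 8 90 70
```

```text
t 34.00 p [0.4865 0.2844 0.1251] yaw 5.65 w 0.0177 q [ 0.21  0.5  -1.02  1.73  0.46  1.18 -2.41]
rack 8.0 90.0 70.0 [ 479.7 -102.1  125. ] [-0.0, -0.001, 0.041, -0.0448, 0.3839, -0.0]
```

Call:
step_arm --deltas '[[[0, 0, 0.003, -0.001, 0.008, 0, 0], [0, 0, 0.006, -0.002, 0.024, 0, 0], [0, 0, 0.01, -0.004, 0.05, 0, 0], [0, 0, 0.015, -0.007, 0.08, 0, 0], [0, 0, 0.02, -0.01, 0.112, 0, 0], [0, 0, 0.025, -0.014, 0.145, 0, 0], [0, 0, 0.03, -0.017, 0.178, 0, 0], [0, 0, 0.035, -0.02, 0.211, 0, 0], [0, 0, 0.04, -0.024, 0.244, 0, 0], [0, 0, 0.041, -0.028, 0.277, 0, 0], [0, 0, 0.041, -0.032, 0.31, 0, 0], [0, 0, 0.041, -0.036, 0.34, 0, 0], [0, 0, 0.041, -0.039, 0.362, 0, 0], [0, 0, 0.041, -0.04, 0.376, 0, 0], [0, 0, 0.041, -0.04, 0.382, 0, 0], [0, 0, 0.041, -0.04, 0.384, 0, 0], [0, 0, 0.041, -0.04, 0.384, 0, 0], [0, 0, 0.041, -0.04, 0.384, 0, 0]]]'

```text
time: 36.25
ee_pos: [0.4843, -0.1011, 0.1246]
eef_rot: [1.0, 0.029, 0.0, -0.0]
ft_force: [0.6, -0.2, -3.2]
width: 0.0173
grip_force: 50.0
```

```bash
python3 lf.py .083; python3 j.py rack 13 90 14
python3 - <<'E'
from h import *
s=cams.camera("side"); c=cams.camera("top")
a=cv2.resize(c["img"][110:230,250:390,::-1],None,fx=2.8,fy=2.8); b=cv2.resize(s["img"][140:260,210:350,::-1],None,fx=2.8,fy=2.8)
cv2.imwrite("pics/x11.png",np.hstack([a,b]))
E
```

```text
[580.2, -266.4, 68.6, 82.3, 88.5] [  2.8 -80.1]
[607.7, -94.3, 42.5, 29.6, 88.5] [40.8 90. ]
t 36.30 p [ 0.4843 -0.1012  0.1246] yaw 3.36 w 0.0173 q [ 1.    0.3  -1.    1.9   0.28  1.09 -1.62]
rack 13.0 90.0 14.0 [ 484.7 -101.8   69. ] [0.0, -0.0, 0.001, 0.0003, 0.0006, 0.0556]
```

View pics/x11.png

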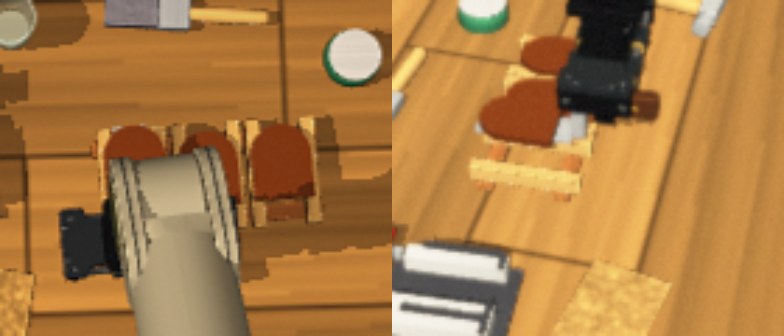

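Call:
step_arm --deltas '[[[0, 0, 0, 0, 0, 0.015, 0], [0, 0, 0, 0, 0, 0.03, 0], [0, 0, 0, 0, 0, 0.038, 0], [0, 0, 0, 0, 0, 0.044, 0], [0, 0, 0, 0, 0, 0.05, 0], [0, 0, 0, 0, 0, 0.055, 0], [0, 0, 0, 0, 0, 0.055, 0], [0, 0, 0, -0.012, 0, 0.055, 0], [0, 0, 0, -0.026, 0, 0.055, 0], [0, 0, 0, -0.04, 0, 0.055, 0], [0, 0, 0, -0.055, 0, 0.055, 0], [0, 0, 0, -0.07, 0, 0.055, 0], [0, 0, 0, -0.085, 0, 0.055, 0], [0, 0, 0, -0.098, 0, 0.055, 0], [0, 0, 0, -0.108, 0, 0.055, 0], [0, 0, 0, -0.108, 0, 0.055, 0], [0, 0, 0, -0.108, 0, 0.055, 0]]]'

```text
time: 38.52
ee_pos: [0.3768, -0.1082, 0.0697]
eef_rot: [1.0, 0.029, 0.0, 0.0]
ft_force: [0.5, -0.5, -2.3]
width: 0.0175
grip_force: 50.0
```

```bash
python3 lf.py .038; python3 j.py
```

```text
[587.3, -274.1, 70.5, 84.5, 88.5] [  9.4 -88.2]
[580.2, -96.1, 70.3, 87.7, 88.5] [13.2 89.9]
[579.5, -184.9, 67.4, 84.4, 88.5] [7.1 1.3]
t 38.58 p [ 0.377  -0.108   0.0697] yaw 3.32 w 0.0178 q [ 1.21  0.11 -1.06  2.19  0.12  0.9  -1.43]
```

```bash
python3 - <<'E'
from meas import *
c=cams.camera("top"); hsv=cv2.cvtColor(c["img"],cv2.COLOR_RGB2HSV).astype(int); H,S,V=hsv[...,0],hsv[...,1],hsv[...,2]
m=px2w(c,[(241.8,217.8)],.003)[0]; print(m)
t=np.radians(79.5); tcp=m[:2]-.0955*np.array([np.cos(t),np.sin(t)]); print(tcp)
open("mat.txt","w").write("%.4f %.4f"%tuple(tcp))
E
python3 d.py $(cat mat.txt) .125 79.3
```

```text
[0.43084777 0.0954179  0.003     ]
[0.41344428 0.00151706]
t 38.62 p [ 0.3769 -0.1079  0.0697] yaw 3.32 tilt 0.03 w 0.0172 q [ 1.21  0.11 -1.06  2.19  0.12  0.9  -1.43]
[0.0, -0.001, -1.326, 0.0428, -0.1071, -0.0553]
```

Call:
step_arm --deltas '[[[0, 0, 0, 0, 0, -0.02, 0], [0, 0, 0, 0, 0, -0.045, 0], [0, 0, 0, 0.005, -0.01, -0.055, 0], [0, 0, -0.13, 0.015, -0.02, -0.055, 0], [0, 0, -0.28, 0.03, -0.03, -0.055, 0], [0, 0, -0.43, 0.04, -0.04, -0.055, 0], [0, 0, -0.58, 0.045, -0.05, -0.055, 0], [0, 0, -0.73, 0.045, -0.06, -0.055, 0], [0, 0, -0.88, 0.045, -0.075, -0.055, 0], [0, 0, -1.03, 0.045, -0.09, -0.055, 0], [0, 0, -1.18, 0.044, -0.1, -0.055, 0], [0, 0, -1.326, 0.043, -0.107, -0.055, 0], [0, 0, -1.326, 0.043, -0.107, -0.055, 0], [0, 0, -1.326, 0.043, -0.107, -0.055, 0], [0, 0, -1.326, 0.043, -0.107, -0.055, 0]]]'

```text
time: 40.5
ee_pos: [0.4133, 0.0011, 0.1245]
eef_rot: [0.771, 0.637, 0.0, 0.0]
ft_force: [-0.0, 0.3, -1.9]
width: 0.0173
grip_force: 50.0
```

```bash
python3 d.py $(cat mat.txt) .0585 79.3
python3 - <<'E'
from h import *
s=cams.camera("side"); crop(s,190,160,350,300,3,"pics/s12.png")
E
```

```text
t 40.50 p [0.4133 0.0011 0.1245] yaw 79.16 tilt 0.01 w 0.0173 q [ 1.18  0.08 -1.29  2.08  0.09  1.04 -0.35]
[0.0, -0.0, -0.002, 0.0004, 0.0, 0.066]
```

View pics/s12.png

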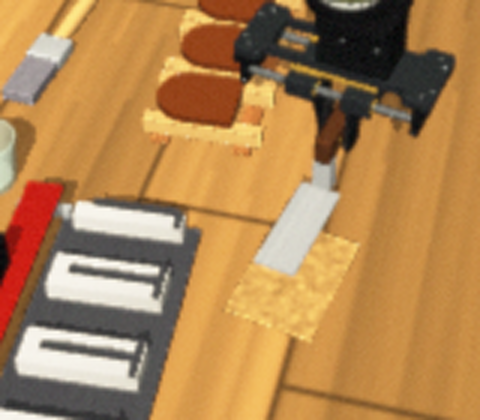

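Call:
step_arm --deltas '[[[0, 0, 0, 0, 0, 0.02, 0], [0, 0, 0, 0, 0, 0.04, 0], [0, 0, 0, 0, 0, 0.055, 0], [0, 0, 0, 0, 0, 0.062, 0], [0, 0, 0, 0, 0, 0.065, 0], [0, 0, 0, 0, 0, 0.066, 0], [0, 0, 0, 0, 0, 0.066, 0], [0, 0, 0, 0, 0, 0.066, 40], [0, 0, 0, 0, 0, 0.066, 70], [0, 0, 0, 0, 0, 0.066, 80], [0, 0, 0, 0, 0, 0.066, 80], [0, 0, 0, 0, 0, 0.066, 80], [0, 0, 0, 0, 0, 0.03, 80], [0, 0, 0, 0, 0, -0.02, 80], [0, 0, 0, 0, 0, -0.075, 100], [0, 0, 0, 0, 0, -0.075, 100]]]' --squeeze 15

```text
time: 42.55
ee_pos: [0.4147, 0.0006, 0.2021]
eef_rot: [0.77, 0.638, -0.001, 0.004]
ft_force: [0.9, -0.9, -0.1]
width: 0.0818
grip_force: 0.0
```

```bash
python3 d.py .688 .2145 .2 94.2 .688 .2145 .078 94.2
python3 - <<'E'
from meas import *
s=cams.camera("side"); hsv=cv2.cvtColor(s["img"],cv2.COLOR_RGB2HSV).astype(int); S,V=hsv[...,1],hsv[...,2]
p=np.round(w2px(s,[.431,.095,.006])[0]).astype(int); m=np.zeros(S.shape,bool); m[p[1]-40:p[1]+40,p[0]-30:p[0]+40]=1
print([rect(s,q,.006) for q in comp(m&(S<60)&(V>100))])
E
```

```text
t 42.55 p [0.4147 0.0006 0.2021] yaw 79.22 tilt 0.51 w 0.0818 q [ 1.35 -0.21 -1.3   1.99 -0.21  1.21 -0.06]
[0.005, 0.007, -0.261, 0.2612, 0.2284, 0.0017]
[0.005, 0.007, -0.261, 0.262, 0.2277, 0.1237]
[array([426.9,  76.6, 147.9,  39.5,  79.4])]
```

Call:
step_arm --deltas '[[[0, 0, -0.05, 0.04, 0.035, 0, 100], [0, 0, -0.12, 0.08, 0.07, 0, 100], [0, 0, -0.2, 0.12, 0.105, 0, 100], [0, 0, -0.26, 0.16, 0.14, 0, 100], [0, 0, -0.26, 0.2, 0.175, 0, 100], [0, 0, -0.26, 0.24, 0.21, 0, 100], [0, 0, -0.26, 0.262, 0.228, 0, 100], [0, 0, -0.26, 0.262, 0.228, 0, 100], [0, 0, -0.26, 0.262, 0.228, 0, 100], [0, 0, -0.26, 0.262, 0.228, 0, 100], [0, 0, -0.26, 0.262, 0.228, 0, 100], [0, 0, -0.26, 0.262, 0.228, 0, 100]]]'

```text
time: 44.1
ee_pos: [0.686, 0.2153, 0.1998]
eef_rot: [0.681, 0.732, 0.0, 0.0]
ft_force: [-0.5, -0.4, 0.4]
width: 0.0872
grip_force: 0.0
```

```bash
python3 d.py .688 .2145 .078 94.2 .649 .2115 .078 94.2
```

```text
t 44.10 p [0.686  0.2153 0.1998] yaw 94.12 tilt 0.05 w 0.0872 q [ 0.22  0.78 -1.04  1.19  0.66  1.51 -0.64]
[0.001, 0.001, -0.001, -0.0009, 0.0019, 0.1218]
[0.001, 0.001, -0.001, -0.0011, -0.0372, 0.1218]
```

Call:
step_arm --deltas '[[[0, 0, 0, 0, 0.002, 0.04, 100], [0, 0, 0, 0, 0.002, 0.08, 100], [0, 0, 0, 0, 0.002, 0.11, 100], [0, 0, 0, 0, 0.002, 0.122, 100], [0, 0, 0, 0, 0.002, 0.122, 20], [0, 0, 0, 0, 0.002, 0.122, 0], [0, 0, 0, 0, 0.002, 0.122, 0], [0, 0, 0, 0, 0.002, 0.122, 0], [0, 0, 0, 0, 0.002, 0.122, 0], [0, 0, 0, 0, 0.002, 0.122, 0], [0, 0, 0, 0, -0.006, 0.122, 0], [0, 0, 0, 0, -0.014, 0.122, 0], [0, 0, 0, 0, -0.022, 0.122, 0], [0, 0, 0, 0, -0.03, 0.122, 0], [0, 0, 0, 0, -0.036, 0.122, 0], [0, 0, 0, 0, -0.039, 0.122, 0], [0, 0, 0, 0, -0.039, 0.122, 0], [0, 0, 0, 0, -0.039, 0.122, 0]]]' --squeeze 15

```text
time: 46.35
ee_pos: [0.6502, 0.2134, 0.0776]
eef_rot: [0.681, 0.732, 0.003, 0.002]
ft_force: [21.6, 5.5, -13.8]
width: 0.0179
grip_force: 15.1
```

Call:
step_arm --deltas '[[[0, 0, 0, 0, 0.003, 0, 0], [0, 0, 0, 0, 0.003, 0, 50], [0, 0, 0, 0, 0.003, 0, 60], [0, 0, 0, 0, 0.003, 0, 60], [0, 0, 0, 0, 0.003, 0, 60], [0, 0, 0, 0, 0.003, -0.05, 60], [0, 0, 0, 0, 0.003, -0.11, 60], [0, 0, 0, -0.03, -0.06, -0.15, 100], [0, 0, 0, -0.06, -0.12, -0.15, 100], [0, 0, 0, -0.09, -0.17, -0.15, 100], [0, 0, 0, -0.12, -0.2, -0.15, 100], [0, 0, 0, -0.12, -0.2, -0.15, 100], [0, 0, 0, -0.12, -0.2, -0.15, 100]]]'

```text
time: 47.98
ee_pos: [0.4556, 0.0771, 0.2272]
eef_rot: [0.682, 0.731, -0.002, 0.002]
ft_force: [-0.0, -0.1, 1.0]
width: 0.0864
grip_force: 0.0
```

```bash
python3 lf.py .038; python3 - <<'E'
from meas import *
c=cams.camera("top"); s=cams.camera("side"); hsv=cv2.cvtColor(c["img"],cv2.COLOR_RGB2HSV).astype(int); H,S,V=hsv[...,0],hsv[...,1],hsv[...,2]
j=np.zeros(H.shape,bool); j[120:200,150:265]=1
print("red",[rect(c,m,.046) for m in comp(j&((H<4)|(H>176))&(S>220)&(V>120))])
crop(s,130,110,350,320,2.8,"pics/s13.png"); print(readout.read_state()["ft_force"])
E
```

```text
[587.3, -274.1, 70.6, 84.5, 88.5] [  9.4 -88.2]
[581.9, -96.1, 70.3, 84.3, 88.5] [14.9 89.8]
[579.5, -184.9, 67.3, 84.4, 88.5] [7.1 1.3]
red [array([640.2, 209. ,  35.7, 267.7,   4.2])]
[-0.01064241 -0.69189862 -0.14292536]
```

View pics/s13.png

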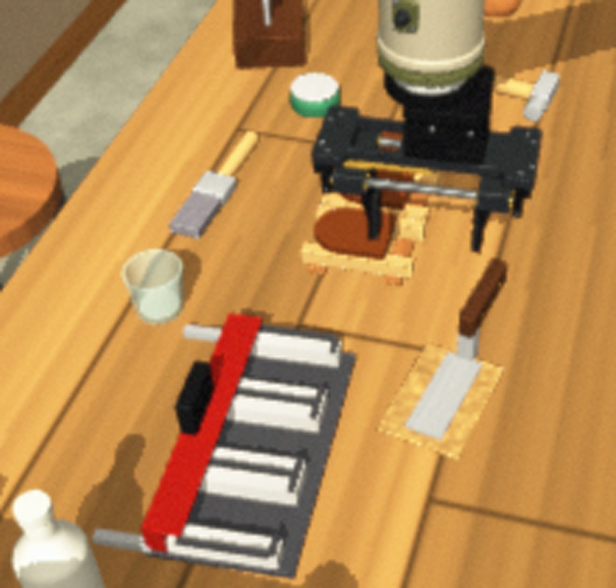

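```bash
python3 -c "
from bench import r
print(r.close_job())"
```

```text
the job is handed in; nothing more can be done
None
```

All three lifts are on the rack, one per bay and within about 15 mm of each bay's centre, and the spatula is back on the cork mat. The jaw is shut and the job is handed in at about 48 s; no verdict was returned.

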